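Lock the engine-stand sleeve with its linch pin

TASK

Lock the mounting sleeve onto its stub on the blue bench post: take the linch pin (the one with the big ring) from the wooden block, push it down through the hole until its flange sits fully home on the sleeve, then flip its sprung ring over the open end of the sleeve so that it snaps shut under the pin's point. The post is rubber-mounted, so press with the force of a hand, never more than about 2.5 kg, and leave the other things where they are.

Things in the scene. Friction and masses are not known exactly. Their poses are not given: they have to be found in the camera images.
- pin: Steel linch pin, about 0.2 kg, upright in the wooden block. Origin: centre of the flange's underside, its seating face; z up the pin. Below: round shank, 12 mm diameter to 46 mm, then a taper to a 5 mm flat point at 58 mm. Above: round flange 22 mm across, 8 mm thick, then a square post 16 x 16 mm (flats across x and y) up to 48 mm. The open ring stands out to the pin's -x.
- pin_grip (a point): Middle of the free part of the pin's square post, 35 mm above the pin's origin. Hold the post across the pin's y (flats at y = +-8 mm), fingertips at least 22 mm above the pin's origin, so that they clear the ring, whose pivot line runs along y through the post 14 mm above the origin.
- ring (a joint): Angle (rad) of the pin's round ring: 5 mm wire, circle of 80 mm mean diameter, hinged at a point of the circle. 0: open, 20 degrees above level; 0.35: level; 1.92 (stop): shut, hanging straight down, wire under the pin's point. Over-centre spring: resists with up to 0.3 Nm from the start, turns over at about 1.0, then snaps shut by itself. It can swing shut only over the sleeve's open end.
- ring_far (a point): The point of the ring's wire farthest from its pivot (80 mm from it).
- hole (a point): Mouth of the 14 mm round hole in the sleeve's top, 115 mm above the bench; z up. The hole goes 38 mm down, right through. Sleeve: square steel tube 36 mm wide (y), 38 mm high, open end 16 mm from the hole at -x; 60 mm behind it (+x) is the blue post, as high; a cross plate 42 to 54 mm behind rises 19 mm over the sleeve. The pin goes in with its ring to this -x side (pin's x along this x).
- sleeve (a joint): Height (m) of the rubber-mounted sleeve from its free position: 0 unloaded, negative pushed down, 0.4 mm for each newton; it comes back when let go. So press the pin until the force has risen clearly above the drag (about 19 N in all), not to a measured height, and stay below 25 N (-0.010).
- stub: Dark steel stub inside the sleeve, with a hole of its own 3 mm out of line towards the post, held so by a rubber washer. The pin's taper draws it into line: from about 20 mm depth the pin drags with roughly 9 to 15 N. Origin at the centre of the sleeve's hole when in line.
- mount: Fixed blue post on a dark base plate (160 x 130 x 12 mm); origin on the bench below the hole, -x towards the sleeve's open end, which roughly faces away from the robot.
- rack: Fixed block of wood, 90 x 180 x 72 mm (x, y, z), with two 15 mm holes: the linch pin stands in the one at y = +50 mm, a plain clevis pin in the one at y = -50 mm. Origin: centre of its underside.
- clevis: Bystander: plain steel clevis pin without ring, head 20 mm across and 8 mm high, in the same wooden block. Leave it.
- oilfilter: Bystander: white spin-on oil filter, 76 mm across, 88 mm high, standing in the middle, beyond the work. Origin under its centre.
- spanner: Bystander: open-ended spanner, 200 mm long, lying flat on the bench at the right.
- spraycan: Bystander: spray can, 60 mm across, 190 mm high, standing at the left. Origin under its centre.
Mind the look-alikes: they are no part of the job. What is shaped like the mount but purple is not meant.

How it is judged:
On the way:
1. the linch pin is pushed through the hole and seated, its ring still open (z of pin in the frame of hole below 0.0015 m and horizontal distance between pin and hole below 0.003 m and angle between pin's own z axis and vertical below 0.08 rad and value of joint ring below 0.6 rad), for 0.2 s.
At the end, for the whole second after the job is handed in: the pin's flange rests on the sleeve (within 1.5 mm), the pin is centred in the hole (3 mm) and upright (0.08 rad), at rest and let go, and the ring is shut around the sleeve under the pin's point (joint above 1.8 rad) (z of pin in the frame of hole below 0.0015 m and horizontal distance between pin and hole below 0.003 m and angle between pin's own z axis and vertical below 0.08 rad and value of joint ring above 1.8 rad and linear speed of pin below 0.02 m/s); the robot touches nothing.
It fails at once if the sleeve is pushed down by more than 11.2 mm (28 N) (value of joint sleeve below -0.0112 m).
It fails at once if the robot presses on the sleeve or post with more than 28 N (contact force between any of the fingers, the arm and mount above 28 N).
It fails at once if a bystander is moved by more than 25 mm (distance of any of clevis, oilfilter, spanner, spraycan from where it was at the start of the episode above 0.025 m).
It also fails if it takes over 72 s, if anything falls off the work surface, if the arm or the gripper's body presses on something with over 40 N, if the wrist force passes 120 N, or if a joint passes its speed limit or range.

ROBOT

A 6-joint arm with a two-finger parallel gripper is mounted at the origin on the work surface. World frame = base frame: x ahead of the robot, y to its left, z up, the work surface at z = 0. Lengths are in m, angles in rad, forces in N, time in s.
With the tool pointing down it reaches from about 0.225 to 0.875 m from the base axis. Payload 3.4 kg.
Tool frame: the origin (TCP) lies at the very end of the fingers, on their centre line; the grasp point (between the pads) lies 19 mm behind it (manip.hold_point_z is the distance from the TCP to the grasp point, in m); z points along the fingers, x is the direction in which the jaws open and shut, and the axes are right-handed (so a half turn about z gives the same grasp; the last joint's range is limited). The gripper opens to 85 mm and grips with 20 to 120 N. Pads are 22 mm wide; open, the fingers measure 114 mm over their backs; the gripper's body (76 mm by 85 mm) begins 54 mm behind the grasp point. The pads swing forward as they close: fully open they stand 13 mm farther back than shut.
Start: joints at [-1.358, 0.276, 1.505, -0, 1.361, -0.121], TCP at [0.188, -0.543, 0.231] pointing down, gripper open.
Joint ranges: [-2.89, 2.89], [-0.75, 2.08], [0.22, 2.7], [-1.18, 4.32], [0.11, 2.71], [-2.7, 2.7]. Speed limits (rad/s): [2.57, 2.57, 3.14, 3.14, 3.14, 3.14].

INTERFACE

Orientations are given as a unit quaternion [w, x, y, z].
In Python, from rig import manip gives the robot as it stands.
- The arm moves only by the tool apply_moves, never from a script. Its argument "commands" is one flat list of numbers, 6 for each row, row after row: the shift along the tool's x, y, z normalised to -1 to 1, where 1 is 0.03 m, then the turn, a rotation vector about the tool's x, y, z normalised to -1 to 1, where 1 is 0.15 rad. A call has 1 to 20 rows; each row shifts and turns the commanded pose from where the row before left it, along the tool's axes as they then stand; what a row does not reach is not made up. A row lasts 1/10 s, in which the tool goes at most 50 mm and 8.59 degrees, less where a joint would pass 70% of its speed; a pose out of reach is approached as far as the arm can. A call with a number of a shift or a turn outside -1 to 1 is refused whole. A call with a gripper value outside its range is refused whole. "jaw" is the opening, from -1 (shut) to 1 (fully open), set as the call begins (left out, the last holds). The fingers move at their own pace and stop on an object; "newtons" is the grip in N (left out, the last holds). Time passes only in rows, so rows that do not move let the fingers close. It gives the time, the measured TCP pose, the force and the opening at its end, in the units of the state.
- manip.get_state(): the state, without advancing time (a new reading comes with each control period).
- manip.get_image(name): name is "scene" or "top" or "wrist"; returns a dict with "frame" (400x640x3 uint8, red, green, blue), "fx", "fy", "cx", "cy" (pixels), "extrinsics" (4x4, takes a point from camera to world coordinates); the wrist camera has in their place "mount" (4x4, takes a point from camera to tool coordinates, whose origin is the TCP and whose axes are the tool frame's). Camera axes: x right, y up, looking along -z (the intrinsics and any distortion apply to the point x, -y, -z); pixel columns grow to the right and rows downward; lengths in m; the calibration is good to about 2 mm. A picture is of the moment at which its call begins: read the wrist's pose just before it. There is no depth.
- manip.sign_off(): hands the job in, once; it reports no verdict.
The state is a dict: "clock": time; "qpos": joint angles; "qd": joint speeds; "effort": joint torques, N m; "position": TCP position; "ee_rot": TCP orientation; "contact_force": force on the tool from outside, world axes, zero at the start; "moment": the same for the moment, N m; "width": finger opening in m.
Only numpy, scipy, OpenCV 4.12 (cv2) and the standard library are available. Lean on these libraries where they do the work, as an engineer would, in place of code of your own. Each camera call takes 0.05 s, during which the arm holds its last target. There are 200 camera calls.

## Working session

There is one attempt and no reset: what is moved stays moved. The work goes in short steps, Python scripts to look and compute and a tool call to move; the robot and the scene stay as the last step left them, time stands still between calls to the robot, and variables do not carry over. Pictures are saved under pics/ and viewed, about 8 in all and at most 12, crops included, and the job is handed in when it is done.

Besides the shell and the picture viewer there is one more tool, called as name(argument=value, ...) on one line, values as JSON. apply_moves: Moves the arm, as the interface text tells. Scaled input: -1 to 1 covers 0.03 m each way for a shift and 0.15 rad each way for a turn. Its arguments: {"type":"object","properties":{"commands":{"type":"array"},"jaw":{"type":"number"},"newtons":{"type":"number"}},"required":["commands"]}

```bash
mkdir -p pics; ls
cat > h.py <<'E'
import numpy as np, cv2
from rig import manip
from scipy.spatial.transform import Rotation as R
def pose():
    s=manip.get_state(); T=np.eye(4); q=s["ee_rot"]; T[:3,:3]=R.from_quat([q[1],q[2],q[3],q[0]]).as_matrix(); T[:3,3]=s["position"]; return s,T
def shot(n):
    s,T=pose(); d=manip.get_image(n); d["E"]=np.array(d["extrinsics"]) if "extrinsics" in d else T@np.array(d["mount"]); d["T"]=T; return d
def ray(d,u,v):
    r=d["E"][:3,:3]@np.array([(u-d["cx"])/d["fx"],-(v-d["cy"])/d["fy"],-1]); return d["E"][:3,3],r
def onplane(d,u,v,z):
    o,r=ray(d,u,v); return o+r*(z-o[2])/r[2]
def proj(d,p):
    c=np.linalg.inv(d["E"])@np.append(p,1); return np.array([d["cx"]+d["fx"]*c[0]/-c[2], d["cy"]-d["fy"]*c[1]/-c[2]])
def tri(d1,p1,d2,p2):
    o1,r1=ray(d1,*p1);o2,r2=ray(d2,*p2)
    A=np.stack([r1,-r2],1);t=np.linalg.lstsq(A,o2-o1,rcond=None)[0]
    a,b=o1+r1*t[0],o2+r2*t[1]; return (a+b)/2,np.linalg.norm(a-b)
def save(f,im): cv2.imwrite("pics/"+f,cv2.cvtColor(np.ascontiguousarray(im),cv2.COLOR_RGB2BGR))
E
python3 - <<'E'
from h import *
import pickle
s,T=pose(); print(s); print(manip.hold_point_z)
D={n:shot(n) for n in("scene","top","wrist")}
pickle.dump(D,open("d0.pkl","wb"))
for n,d in D.items(): save(n+"0.png",d["frame"]); print(n,d["fx"],d["fy"],d["cx"],d["cy"],[k for k in d]); print(d["E"].round(3))
E
```

```text
pics
{'clock': 0.0, 'qpos': array([-1.35798896e+00,  2.76629764e-01,  1.50618588e+00, -5.38292516e-06,
        1.36072629e+00, -1.20933107e-01]), 'qd': array([-5.45238249e-04, -7.34910525e-05,  9.83504771e-04, -1.23654806e-03,
        1.35252072e-04,  3.23199537e-04]), 'effort': array([-1.81384985e-04, -4.16780484e+01, -2.45808578e+01, -6.89466924e-04,
        1.08820258e-02, -2.73119042e-05]), 'position': array([ 0.188268  , -0.54270999,  0.2303989 ]), 'ee_rot': array([-6.54855135e-04,  8.14732840e-01, -5.79835709e-01, -7.21868153e-04]), 'contact_force': array([ 1.02394319, -0.29769383,  0.17815386]), 'moment': array([-0.02902227,  0.02151193,  0.03630189]), 'width': 0.0852201724437915}
0.0187
scene 468.2778402121408 468.2778402121408 315.76274063857676 198.50189961162775 ['frame', 'fx', 'fy', 'cx', 'cy', 'extrinsics', 'E', 'T']
[[-0.855 -0.276  0.439  1.173]
 [ 0.519 -0.467  0.716  1.036]
 [ 0.007  0.84   0.543  0.834]
 [ 0.     0.     0.     1.   ]]
top 386.57436573047477 386.57436573047477 321.94235858881086 203.51453421323907 ['frame', 'fx', 'fy', 'cx', 'cy', 'extrinsics', 'E', 'T']
[[ 0.022  0.978 -0.208  0.391]
 [-1.     0.02  -0.009  0.045]
 [-0.004  0.208  0.978  1.088]
 [ 0.     0.     0.     1.   ]]
wrist 319.8501831527015 319.8501831527015 313.69942563909416 204.29885407383162 ['frame', 'fx', 'fy', 'cx', 'cy', 'mount', 'E', 'T']
[[ 0.327  0.896  0.302  0.267]
 [-0.945  0.311  0.102 -0.516]
 [-0.002 -0.318  0.948  0.373]
 [ 0.     0.     0.     1.   ]]
```

Run:
```python
import cv2,numpy as np
a=cv2.imread("pics/scene0.png");b=cv2.imread("pics/top0.png")
cv2.imwrite("pics/sc.png",cv2.resize(a,None,fx=1.25,fy=1.25));cv2.imwrite("pics/tp.png",cv2.resize(b,None,fx=1.25,fy=1.25))
```

```text
(no output)
```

View pics/sc.png

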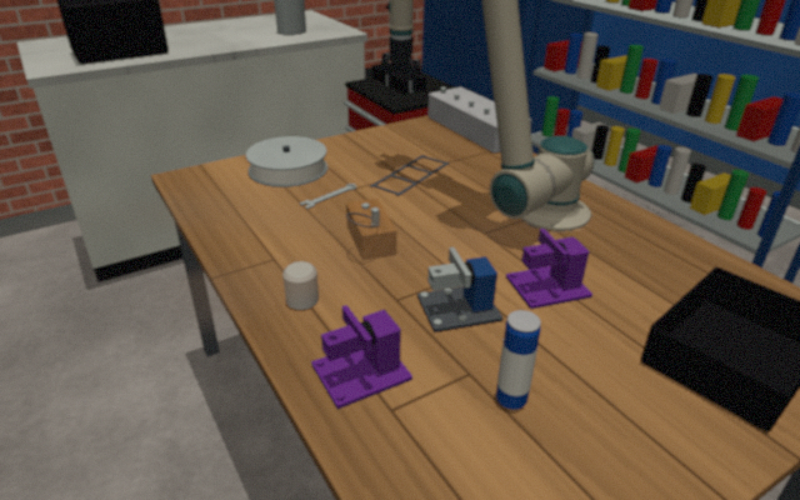

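View pics/tp.png

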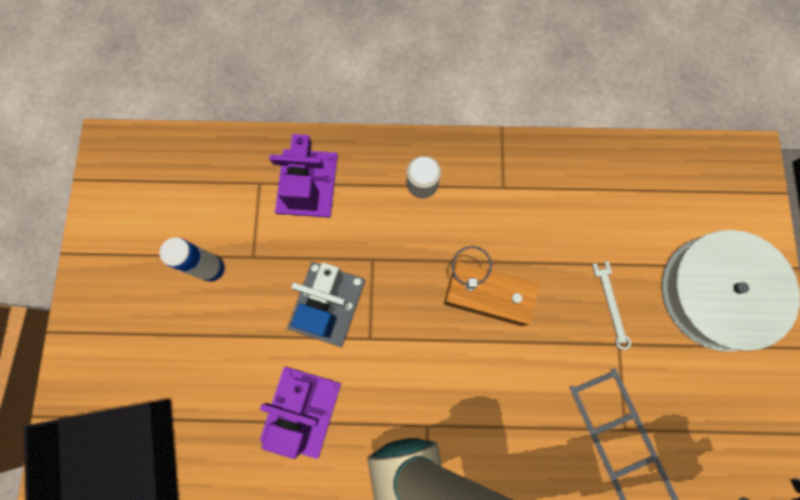

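The scene shows one blue-post mount at top-view (325,285) and two purple look-alikes at (305,180) and (300,412). Only the blue one fits the description. In the block, the pin at (472,284) has the big ring and is the linch pin. The head at (517,298) has no ring, so that is the clevis. I'll confirm both in a single crop and take coarse measurements.

Run:
```python
from h import *
import pickle
D=pickle.load(open("d0.pkl","rb")); d=D["top"]
f=d["frame"]
save("crop1.png",np.hstack([cv2.resize(f[200:285,225:300],None,fx=5,fy=5,interpolation=cv2.INTER_CUBIC),cv2.resize(f[190:275,350:430],None,fx=5,fy=5,interpolation=cv2.INTER_CUBIC)]))
for n,u,v,z in [("hole",260,217,.115),("pintop",377.5,227,.12),("clevis",413.5,238.5,.08),("ringc",376.5,212,.1)]: print(n,onplane(d,u,v,z).round(4))
```

```text
hole [0.5601 0.2112 0.115 ]
pintop [ 0.5398 -0.088   0.12  ]
clevis [ 0.5176 -0.1872  0.08  ]
ringc [ 0.5822 -0.0884  0.1   ]
```

View pics/crop1.png

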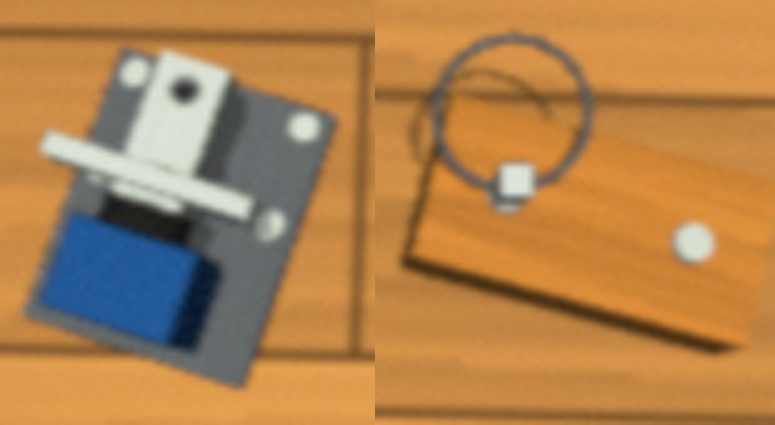

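The crop confirms it: the steel sleeve with blue post has its hole at about (184,90), and the ringed pin with a square post is at (517,181) with its ring pointing up-image. Next I'll move above the pin for a close look.

apply_moves(commands=[0,0,0,0,0,0.94,0,0,0,0,0,0.94,-0.9,-0.78,0,0,0,0,-0.9,-0.78,0,0,0,0,-0.9,-0.78,0,0,0,0,-0.9,-0.78,0,0,0,0,-0.9,-0.78,0,0,0,0,-0.9,-0.78,0,0,0,0,-0.9,-0.78,0,0,0,0,-0.9,-0.78,0,0,0,0,-0.9,-0.78,0,0,0,0,-0.9,-0.78,0,0,0,0,-0.9,-0.78,0,0,0,0,-0.9,-0.78,0,0,0,0,-0.9,-0.78,0,0,0,0,-0.9,-0.78,0,0,0,0,-0.9,-0.78,0,0,0,0,-0.9,-0.78,0,0,0,0,0,0,0,0,0,0,0,0,0,0,0,0], jaw=0.2)

```text
clock: 2.15
position: [0.5398, -0.092, 0.2308]
ee_rot: [0.001, 0.726, -0.688, -0.0]
contact_force: [0.5, -0.0, -0.2]
width: 0.0508
```

Run:
```python
from h import *
import pickle
D={n:shot(n) for n in("scene","top","wrist")}
pickle.dump(D,open("d1.pkl","wb"))
s,T=pose(); print(s["clock"],s["width"],s["contact_force"]); print(T.round(4))
save("w1.png",cv2.resize(D["wrist"]["frame"],None,fx=1.25,fy=1.25))
```

```text
2.3 0.051057601648604956 [-0.51584146 -0.0336725   0.70000317]
[[ 5.070e-02 -9.987e-01 -7.000e-04  5.392e-01]
 [-9.987e-01 -5.070e-02 -4.000e-04 -9.330e-02]
 [ 4.000e-04  7.000e-04 -1.000e+00  2.312e-01]
 [ 0.000e+00  0.000e+00  0.000e+00  1.000e+00]]
```

View pics/w1.png

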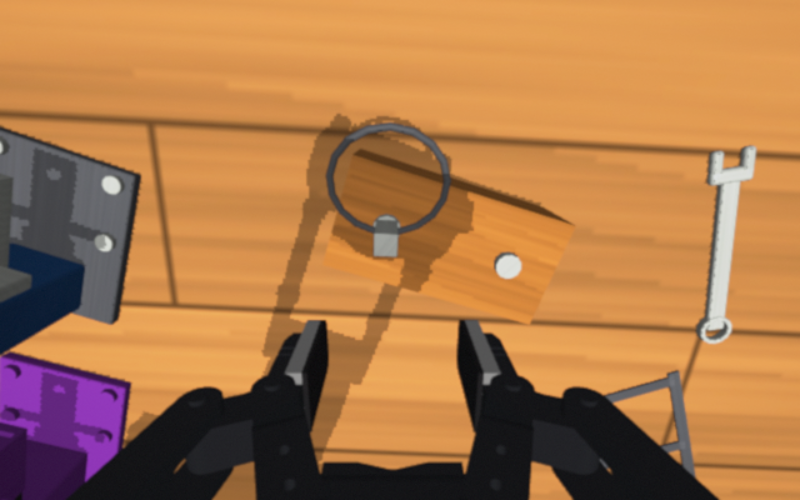

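The wrist view shows the post's light top face at about (386,245) and its dark outer side at (386,223), with the ring's near arc crossing it. The clevis head is at (508,266). Now to measure it.

Run:
```python
from h import *
import pickle
D=pickle.load(open("d1.pkl","rb"))
for n,(u0,u1,v0,v1),z in (("wrist",(285,335,165,215),.12),("top",(365,392,215,240),.12)):
    d=D[n]; f=d["frame"].astype(int); sat=f.max(2)-f.min(2)
    m=((sat<40)&(f.mean(2)>140)).astype(np.uint8); mm=np.zeros_like(m); mm[v0:v1,u0:u1]=m[v0:v1,u0:u1]
    k,l,st,c=cv2.connectedComponentsWithStats(mm)
    for i in range(1,k):
        if st[i,4]<8: continue
        pts=np.argwhere(l==i)[:,::-1].astype(np.float32)
        box=cv2.boxPoints(cv2.minAreaRect(pts))
        print(n,st[i],c[i].round(1),onplane(d,*c[i],z).round(4)); 
        B=np.array([onplane(d,*b,z) for b in box]); print(B.round(4)[:,:2], np.linalg.norm(np.diff(B,axis=0),axis=1).round(4))
d=D["wrist"]; g=d["frame"][168:210:2,296:322:2].mean(2).astype(int); print(g)
# ring
f=d["frame"].astype(int); sat=f.max(2)-f.min(2); m=(sat<30)&(f.mean(2)<130); mm=np.zeros(m.shape,np.uint8); mm[92:192,255:370]=m[92:192,255:370]
p=np.argwhere(mm)[:,::-1]; e=cv2.fitEllipse(p.astype(np.float32)); print(len(p),e, onplane(d,*e[0],.1))
s=D["top"]["frame"];
```

```text
wrist [304 173  11   3  24] [308.8 174.3] [ 0.5622 -0.0876  0.12  ]
[[ 0.5615 -0.0837]
 [ 0.5631 -0.0837]
 [ 0.5635 -0.0918]
 [ 0.5619 -0.0918]] [0.0017 0.0081 0.0017]
wrist [300 187  18  18 304] [308.3 195.5] [ 0.5442 -0.088   0.12  ]
[[ 0.5512 -0.0809]
 [ 0.5519 -0.0948]
 [ 0.5372 -0.0956]
 [ 0.5364 -0.0814]] [0.014  0.0148 0.0142]
[[ 98  97  97  97  95  94  94  93  92  92  90  91  91]
 [105 102 100 100  97  97  96  95  95  93  92  92  92]
 [108 107 105 103  98 102 113 116  99  95  96  95  94]
 [106 107 103 109 145 155 159 160 153 133 101  95  97]
 [101 101  96  95 104 110 113 111 116 120 106  93  99]
 [102 111 127  89  88  88  90  88  86  85  86 121 106]
 [ 82 107 117  88  89  88  89  89  87  86  87 136 116]
 [ 67  66  84  89  89  89  90  89  87  88  86  92  78]
 [ 66  69  83  88  88  89  90  89  88  86  87  73  70]
 [ 84  78 109 113 113 111 109 105  99  95  93  76  69]
 [ 91 101 156 160 160 160 158 157 151 148 148 119  95]
 [ 88 101 155 159 161 160 159 158 154 157 158 114  91]
 [ 90 101 156 160 159 159 157 155 155 157 158 113  90]
 [ 93 102 156 161 159 158 155 155 156 158 155 111  91]
 [ 92 101 155 160 159 155 154 155 157 158 154 111  87]
 [ 89  99 154 158 155 153 155 157 157 154 154 111  89]
 [ 89  98 155 156 153 155 155 157 154 154 152 108  92]
 [ 92 101 153 153 153 155 158 154 155 154 151 106  95]
 [ 92  98 134 135 141 144 141 142 145 146 142  97  91]
 [132 105  91  88  92  93  93  94  93 100 112 105 105]
 [149 143 139 133 130 129 129 114 108 114 136 136 136]]
1585 ((310.265869140625, 142.29000854492188), (82.04000854492188, 94.32483673095703), 93.87628173828125) [ 0.58530318 -0.08748559  0.1       ]
```

Run:
```python
from h import *
import pickle
D=pickle.load(open("d1.pkl","rb"));D0=pickle.load(open("d0.pkl","rb"))
d=D0["top"]; f=d["frame"].astype(int); sat=f.max(2)-f.min(2); print(f[220:234,370:386].mean(2).astype(int)); 
w=np.clip(f[220:231,370:386].mean(2)-170,0,None); w[sat[220:231,370:386]>50]=0
vv,uu=np.mgrid[220:231,370:386]; c=((w*uu).sum()/w.sum(),(w*vv).sum()/w.sum()); print(c,onplane(d,*c,.12),tri(d,c,D["wrist"],(308.3,195.5)))
for i in range(3): print(manip.get_state()["position"])
```

```text
[[132 131 132 135 135 137 138 136 137 138 140 137 138 138 135 137]
 [129 128 129 133 134 131 131 133 133 132 135 136 137 138 138 136]
 [129 129 129 129 128 142 149 150 150 148 151 145 140 136 139 134]
 [133 131 129 127 135 172 200 207 206 203 194 171 143 130 127 121]
 [127 130 131 122 129 178 216 221 221 217 212 173 133 119 112 101]
 [110 120 127 114 116 178 215 221 220 219 210 171 122 105 100  95]
 [ 98 103 105  97 115 176 216 222 220 220 211 165 116 102 103 105]
 [105 101  99  89 109 175 215 221 220 220 211 171 128 122 126 127]
 [125 122 118  99 104 162 199 206 206 204 197 175 145 138 138 139]
 [130 132 131 112  95 110 131 133 131 134 141 146 143 141 139 141]
 [128 128 127 114 106 110 117 113 106 108 119 133 137 139 138 138]
 [124 122 120 119 133 152 157 154 140 127 128 129 133 135 134 136]
 [124 126 124 122 128 138 142 139 131 126 127 127 129 131 133 132]
 [125 124 124 125 125 125 126 126 125 124 126 128 128 125 126 127]]
(np.float64(377.9051094890511), np.float64(225.50767681852508)) [ 0.54367953 -0.08901974  0.12      ] (array([ 0.54390983, -0.08854767,  0.11951299]), np.float64(0.0011176066202857595))
[ 0.53918625 -0.09330759  0.23117774]
[ 0.53918625 -0.09330759  0.23117774]
[ 0.53918625 -0.09330759  0.23117774]
```

apply_moves(commands=[0,0,0,0,0,0,0,0,0,0,0,0])

```text
clock: 2.5
position: [0.5395, -0.0933, 0.2314]
ee_rot: [0.0, 0.725, -0.689, 0.0]
contact_force: [0.6, -0.3, -0.2]
width: 0.0513
```

apply_moves(commands=[-0.15,-0.16,0,0,0,0,0,0,0.9,0,0,0,0,0,0.9,0,0,0,0,0,0.9,0,0,0,0,0,0.9,0,0,0,0,0,0.6,0,0,0,0,0,0.3,0,0,0,0,0,0,0,0,0,0,0,0,0,0,0])

```text
clock: 3.4
position: [0.5453, -0.0879, 0.097]
ee_rot: [-0.0, 0.725, -0.689, 0.001]
contact_force: [-0.1, -0.8, -0.7]
width: 0.051
```

apply_moves(commands=[0,0,0,0,0,0,0,0,0,0,0,0,0,0,0,0,0,0,0,0,0,0,0,0,0,0,0,0,0,0,0,0,0,0,0,0], jaw=-1, newtons=70)

```text
clock: 4.0
position: [0.5452, -0.0881, 0.0975]
ee_rot: [-0.0, 0.725, -0.689, 0.001]
contact_force: [-0.3, -0.2, 6.4]
width: 0.0144
```

apply_moves(commands=[0,0,-0.3,0,0,0,0,0,-0.5,0,0,0,0,0,-0.7,0,0,0,0,0,-0.9,0,0,0,0,0,-0.9,0,0,0,0,0,-0.9,0,0,0,0,0,-0.5,0,0,0,0,0,0,0,0,0,0,0,0,0,0,0,0,0,0,0,0,0])

```text
clock: 5.0
position: [0.5435, -0.0874, 0.2358]
ee_rot: [0.001, 0.725, -0.689, -0.001]
contact_force: [0.4, -0.7, -1.8]
width: 0.0144
```

Run:
```python
from h import *
import pickle
D={n:shot(n) for n in("scene","top","wrist")}
pickle.dump(D,open("d2.pkl","wb"))
s,T=pose(); print(s["clock"],s["width"],s["contact_force"]); print(T.round(4))
save("w2.png",np.hstack([D["wrist"]["frame"][0:400,120:520],cv2.resize(D["scene"]["frame"][100:260,250:410],(400,400))]))
d=D["top"]; f=d["frame"]
```

```text
5.15 0.014440648602796884 [-0.50210624 -0.02447979 -2.09669137]
[[ 5.180e-02 -9.987e-01 -2.400e-03  5.439e-01]
 [-9.987e-01 -5.180e-02  6.000e-04 -8.760e-02]
 [-7.000e-04  2.300e-03 -1.000e+00  2.360e-01]
 [ 0.000e+00  0.000e+00  0.000e+00  1.000e+00]]
```

View pics/w2.png

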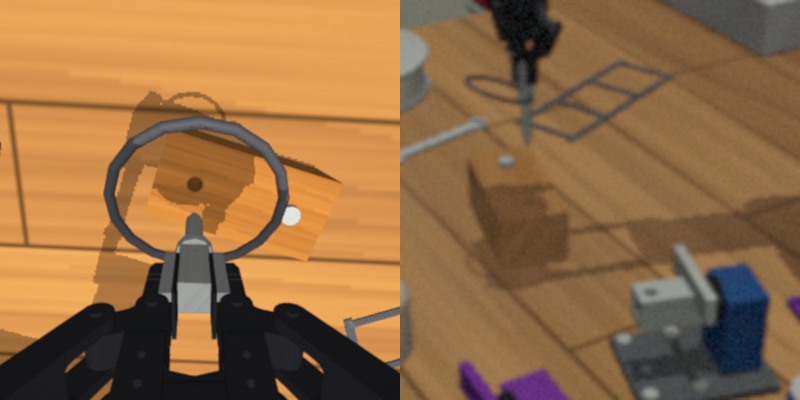

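The pin is gripped upright, with its tip at crop (194,214), i.e. image (314,214), and the ring is free. Next I'll move over the blue mount, 45 mm back toward the post, so the hole shows through the ring.

apply_moves(commands=[0,0,-0.3,0,0,0.88,0,0,0,0,0,0.88,0,0,0,0,0,0.88,-0.94,0.44,0,0,0,0,-0.94,0.44,0,0,0,0,-0.94,0.44,0,0,0,0,-0.94,0.44,0,0,0,0,-0.94,0.44,0,0,0,0,-0.94,0.44,0,0,0,0,-0.94,0.44,0,0,0,0,-0.94,0.44,0,0,0,0,-0.94,0.44,0,0,0,0,-0.94,0.44,0,0,0,0,0,0,0,0,0,0,0,0,0,0,0,0,0,0,0,0,0,0,0,0,0,0,0,0])

```text
clock: 6.85
position: [0.5155, 0.2212, 0.2461]
ee_rot: [-0.0, -0.575, 0.818, -0.0]
contact_force: [-0.4, 0.1, -2.2]
width: 0.0144
```

Run:
```python
from h import *
import pickle
D={n:shot(n) for n in("top","wrist")}
pickle.dump(D,open("d3.pkl","wb"))
s,T=pose(); print(s["clock"],s["width"],s["contact_force"]); print(T.round(4))
save("w3.png",cv2.resize(D["wrist"]["frame"][60:330,140:480],None,fx=2.2,fy=2.2,interpolation=cv2.INTER_CUBIC))
```

```text
6.95 0.014179656874989965 [ 0.64188843 -0.34336092 -0.92304154]
[[-3.388e-01 -9.409e-01 -1.000e-04  5.155e-01]
 [-9.409e-01  3.388e-01 -3.000e-04  2.213e-01]
 [ 3.000e-04 -0.000e+00 -1.000e+00  2.463e-01]
 [ 0.000e+00  0.000e+00  0.000e+00  1.000e+00]]
```

View pics/w3.png

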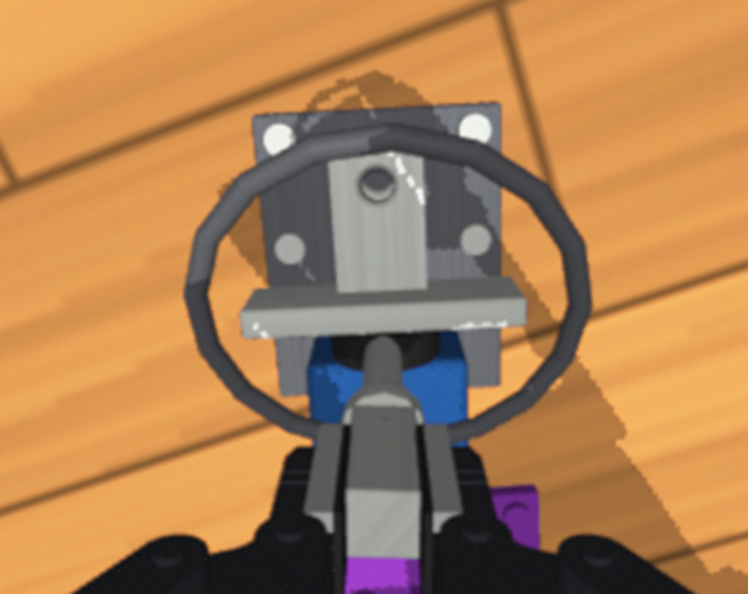

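The hole mouth is at crop (378,184), i.e. image (311.8,143.6), and the pin tip is at (383,337), i.e. (314.1,213.2). The sleeve and mount look aligned with the tool to within a couple of degrees.

```bash
cat > m.py <<'E'
from h import *
import pickle,sys
D=pickle.load(open(sys.argv[1],"rb")); d=D["wrist"]; T=d["T"]; M=np.linalg.inv(T)
tl=lambda p:(M@np.append(p,1))[:3]
def im(u,v): return 140+u/2.2,60+v/2.2
g=cv2.cvtColor(d["frame"],cv2.COLOR_RGB2GRAY)
np.set_printoptions(linewidth=200)
print(g[134:154,300:325])
h=onplane(d,*im(378,184),.115); print("hole",h.round(4),"tool",tl(h).round(4))
for a,b in (((330,170),(338,292)),((422,160),(427,290))):
    A,B=[onplane(d,*im(*q),.115) for q in(a,b)]; v=A-B; print("edge yaw",np.degrees(np.arctan2(v[1],v[0])).round(1),tl(A).round(4)[:2],tl(B).round(4)[:2])
for a,b in (((252,116),(499,103)),((252,116),(285,395)),((499,103),(498,385))):
    A,B=[onplane(d,*im(*q),.012) for q in(a,b)]; v=A-B; print("plate",np.degrees(np.arctan2(v[1],v[0])).round(1),np.linalg.norm(v).round(4))
print("tool -y yaw",np.degrees(np.arctan2(-T[1,1],-T[0,1])))
tipz=T[2,3]-.0255-.058
for z in (tipz,tipz-.003): print("tip tool",tl(onplane(d,314.1,213.2,z)).round(4))
for r in (213,216,220,224,228,250,265,275,290,305): print(r,g[r,292:338])
E
python3 m.py d3.pkl
```

```text
[[167 167 169 172 174 174 171 166 161 155 148 149 149 151 161 167 170 169 168 187 231 238 219 182 168]
 [168 168 169 172 173 168 158 145 132 125 120 119 120 125 136 150 161 164 167 182 222 239 234 201 172]
 [167 167 168 169 167 153 132 117 103  94  90  89  90  96 107 122 138 149 161 170 198 233 238 219 182]
 [168 167 166 162 150 130 106  84  76  69  67  67  66  72  79  94 113 131 147 163 188 231 240 233 196]
 [167 167 162 146 129 105  80  68  63  67  70  70  68  67  66  70  90 112 134 154 180 220 230 225 192]
 [168 164 153 134 108  82  67  68  74  77  78  78  78  77  75  72  74  90 115 141 165 183 186 182 172]
 [167 160 142 120  90  68  68  75  79  81  81  79  81  81  81  78  73  73  92 126 152 167 168 167 173]
 [166 154 134 109  84  72  75  79  81  80  79  78  78  80  82  79  78  73  84 116 145 163 168 167 182]
 [163 148 127  99  89  85  81  79  79  79  79  81  78  80  81  81  81  81  89 110 137 160 168 167 179]
 [165 148 126  98  99  97  87  80  79  79  80  79  80  79  80  80  85  98 106 116 134 160 168 166 169]
 [165 149 128  95 100 114 104  89  82  79  79  80  79  79  80  85 100 
[... 2156 characters left out ...]
154 143 108  91  88  89  90  90]
265 [91 85 58 28 19 19 44 78 92 94 95 95 95 93 94 93 95 96 95 97 95 97 97 95 95 96 96 96 95 94 93 93 92 91 92 93 88 58 28 16 18 44 78 90 91 89]
275 [82 53 24 18 19 42 79 91 93 96 96 96 96 95 95 94 94 94 96 95 95 95 96 95 96 94 95 94 95 94 94 93 92 92 92 93 93 87 56 26 18 19 40 78 89 89]
290 [ 29  20  18  14  38  95 148 164 165 166 167 166 167 167 167 168 167 166 167 167 166 167 167 166 165 163 163 162 161 161 162 164 164 165 163 164 165 160 130  75  29  15  18  20  46  78]
305 [ 36  37  36  26  28  80 144 165 167 165 165 163 163 162 160 161 161 162 163 162 164 162 163 164 165 167 167 165 162 162 160 160 162 162 163 162 165 156 105  45  23  32  37  37  34  25]
```

Run:
```python
from h import *
import pickle
D=pickle.load(open("d3.pkl","rb")); d=D["wrist"]; T=d["T"]; M=np.linalg.inv(T)
tl=lambda p:(M@np.append(p,1))[:3].round(4)
g=cv2.cvtColor(d["frame"],cv2.COLOR_RGB2GRAY); print(g[276:320,313])
print("top far/near",[tl(onplane(d,313.7,v,T[2,3]+.0225)) for v in(282.5,298,313.6)])
print("tip",tl(onplane(d,313.6,212.5,T[2,3]-.0835)),"hole",tl(onplane(d,311,143.5,.115)), onplane(d,311,143.5,.115))
# flange widest
print(g[225:252,300])
```

```text
[ 96  96  95  96  96  99 117 146 163 168 167 167 166 166 167 166 166 165
 164 163 162 161 161 160 161 162 162 164 163 162 162 164 164 166 166 167
 156 131 112 108 107 108 108 108]
top far/near [array([-0.0006, -0.0068, -0.0225]), array([-0.0006,  0.0011, -0.0225]), array([-0.0006,  0.0093, -0.0225])]
tip [-0.0008 -0.0002  0.0835] hole [-0.003  -0.0452  0.1312] [0.55908917 0.20870624 0.115     ]
[ 37  35  48  68  85  90  89  89  88  89  87  89  88  89  91  89  88  91
  95  98 103 108 106 103  99  99  97]
```

apply_moves(commands=[0,0,0,0,0,-0.35,0,-0.52,0,0,0,0,0,-0.52,0,0,0,0,0,-0.52,0,0,0,0,0,0,0.6,0,0,0,0,0,0.6,0,0,0,0,0,0,0,0,0,0,0,0,0,0,0,0,0,0,0,0,0])

```text
clock: 7.85
position: [0.5614, 0.2088, 0.2112]
ee_rot: [0.001, -0.597, 0.803, -0.0]
contact_force: [0.3, -1.0, -1.0]
width: 0.0146
```

Run:
```python
from h import *
import pickle
D={n:shot(n) for n in("scene","top","wrist")}
pickle.dump(D,open("d4.pkl","wb"))
s,T=pose(); print(s["clock"],s["width"],s["contact_force"]); print(T.round(4))
H=np.array([.5591,.2087,.115]); pin=T@np.array([-.0007,.0015,.0255,1]); print("pin-hole",pin[:3]-H)
print("hole px",proj(D["wrist"],H),proj(D["scene"],H))
u,v=proj(D["scene"],H+[0,0,.03]).astype(int)
c=cv2.resize(D["scene"]["frame"][v-40:v+40,u-40:u+40],(400,400),interpolation=cv2.INTER_CUBIC)
save("w4.png",np.hstack([cv2.resize(D["wrist"]["frame"][120:300,220:400],(400,400),interpolation=cv2.INTER_CUBIC),c]))
```

```text
8.0 0.014612804562584427 [-0.03276464  0.09651567 -1.78589299]
[[-2.876e-01 -9.578e-01  1.900e-03  5.608e-01]
 [-9.578e-01  2.876e-01  4.000e-04  2.089e-01]
 [-9.000e-04 -1.700e-03 -1.000e+00  2.113e-01]
 [ 0.000e+00  0.000e+00  0.000e+00  1.000e+00]]
pin-hole [0.0005331  0.00135673 0.07080012]
hole px [315.62720654 209.62149243] [349.56129581 216.44276798]
```

View pics/w4.png

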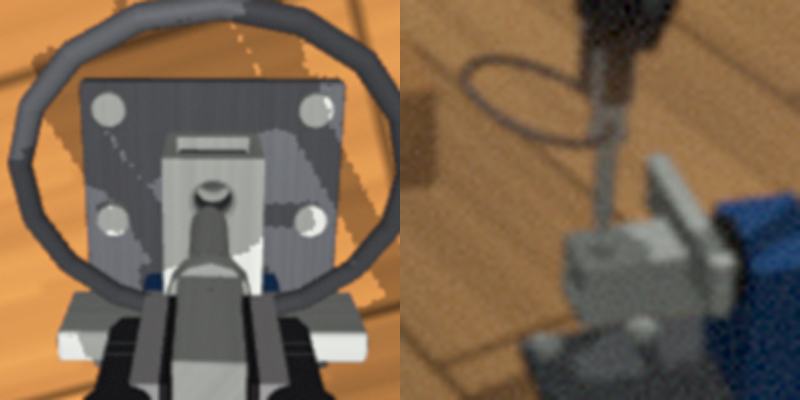

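The view shows yaw aligned, with the tip just in front of the hole at crop (212,205) and the hole at (213,196). I'll correct 1.3 mm sideways and enter by about 15 mm.

apply_moves(commands=[0.045,-0.02,0,0,0,0,0,0,0,0,0,0,0,0,0.2,0,0,0,0,0,0.2,0,0,0,0,0,0.2,0,0,0,0,0,0.1,0,0,0,0,0,0.1,0,0,0,0,0,0,0,0,0])

```text
clock: 8.8
position: [0.5601, 0.2073, 0.1856]
ee_rot: [-0.001, -0.597, 0.802, 0.0]
contact_force: [-0.2, -0.4, -2.1]
width: 0.0144
```

apply_moves(commands=[0,0,0.1,0,0,0,0,0,0,0,0,0])

```text
clock: 9.0
position: [0.5601, 0.2074, 0.1831]
ee_rot: [-0.0, -0.597, 0.802, 0.0]
contact_force: [-0.7, 0.5, -1.4]
width: 0.0143
```

apply_moves(commands=[0,0,0.1,0,0,0,0,0,0,0,0,0])

```text
clock: 9.2
position: [0.5598, 0.2076, 0.1801]
ee_rot: [-0.0, -0.597, 0.802, 0.001]
contact_force: [-1.3, -0.5, -0.4]
width: 0.0142
```

apply_moves(commands=[0,0,0.1,0,0,0,0,0,0.1,0,0,0,0,0,0,0,0,0])

```text
clock: 9.5
position: [0.5599, 0.2077, 0.1742]
ee_rot: [-0.0, -0.597, 0.802, 0.001]
contact_force: [-3.0, 2.5, 0.5]
width: 0.0143
```

apply_moves(commands=[0,0,0.1,0,0,0,0,0,0.1,0,0,0,0,0,0,0,0,0])

```text
clock: 9.8
position: [0.56, 0.2077, 0.1684]
ee_rot: [-0.0, -0.597, 0.802, 0.0]
contact_force: [-4.3, 1.3, 5.3]
width: 0.0143
```

apply_moves(commands=[0,0,0.1,0,0,0,0,0,0.1,0,0,0,0,0,0,0,0,0])

```text
clock: 10.1
position: [0.5598, 0.2078, 0.1624]
ee_rot: [-0.0, -0.597, 0.802, 0.001]
contact_force: [-3.6, 2.9, 5.2]
width: 0.0144
```

apply_moves(commands=[0,0,0.1,0,0,0,0,0,0.1,0,0,0,0,0,0,0,0,0])

```text
clock: 10.4
position: [0.5597, 0.2078, 0.1564]
ee_rot: [-0.0, -0.597, 0.802, 0.001]
contact_force: [-3.8, 1.2, 5.2]
width: 0.0145
```

apply_moves(commands=[0,0,0.1,0,0,0,0,0,0.1,0,0,0,0,0,0,0,0,0])

```text
clock: 10.7
position: [0.5597, 0.2078, 0.1504]
ee_rot: [-0.0, -0.597, 0.802, 0.001]
contact_force: [-4.9, 3.1, 5.8]
width: 0.0148
```

apply_moves(commands=[0,0,0.1,0,0,0,0,0,0.1,0,0,0,0,0,0,0,0,0])

```text
clock: 11.0
position: [0.5596, 0.2078, 0.1444]
ee_rot: [-0.0, -0.597, 0.802, 0.001]
contact_force: [-5.3, 2.3, 5.4]
width: 0.0146
```

apply_moves(commands=[0,0,0.1,0,0,0,0,0,0,0,0,0])

```text
clock: 11.2
position: [0.5596, 0.2078, 0.1415]
ee_rot: [-0.0, -0.597, 0.802, 0.001]
contact_force: [-5.1, 2.2, 6.4]
width: 0.015
```

apply_moves(commands=[0,0,0.07,0,0,0,0,0,0,0,0,0])

```text
clock: 11.4
position: [0.5596, 0.2079, 0.1394]
ee_rot: [-0.0, -0.597, 0.802, 0.001]
contact_force: [-6.3, 2.0, 5.8]
width: 0.0146
```

apply_moves(commands=[0,0,0.06,0,0,0,0,0,0,0,0,0])

```text
clock: 11.6
position: [0.5595, 0.2079, 0.1377]
ee_rot: [-0.0, -0.597, 0.802, 0.001]
contact_force: [-5.9, 2.9, 6.3]
width: 0.0145
```

apply_moves(commands=[0,0,0.05,0,0,0,0,0,0,0,0,0])

```text
clock: 11.8
position: [0.5595, 0.2079, 0.1367]
ee_rot: [-0.0, -0.597, 0.802, 0.001]
contact_force: [-5.9, 1.7, 8.4]
width: 0.0147
```

apply_moves(commands=[0,0,0.05,0,0,0,0,0,0,0,0,0])

```text
clock: 12.0
position: [0.5596, 0.2079, 0.1357]
ee_rot: [-0.0, -0.597, 0.802, 0.001]
contact_force: [-7.4, 2.1, 11.0]
width: 0.0143
```

The force is now rising at the sleeve's stiffness (about 2.4 N/mm), so the flange is on the sleeve. I'll press on to about 19 N.

apply_moves(commands=[0,0,0.05,0,0,0,0,0,0,0,0,0])

```text
clock: 12.2
position: [0.5596, 0.2079, 0.1347]
ee_rot: [0.0, -0.597, 0.802, 0.001]
contact_force: [-8.3, 1.3, 14.7]
width: 0.0148
```

apply_moves(commands=[0,0,0.04,0,0,0,0,0,0,0,0,0,0,0,0,0,0,0])

```text
clock: 12.5
position: [0.5596, 0.2079, 0.1341]
ee_rot: [0.0, -0.597, 0.802, 0.0]
contact_force: [-8.1, 2.2, 14.8]
width: 0.0147
```

apply_moves(commands=[0,0,0.04,0,0,0,0,0,0,0,0,0,0,0,0,0,0,0])

```text
clock: 12.8
position: [0.5596, 0.2079, 0.1333]
ee_rot: [0.0, -0.597, 0.802, 0.0]
contact_force: [-8.7, 1.2, 18.1]
width: 0.0148
```

apply_moves(commands=[0,0,-0.07,0,0,0,0,0,-0.07,0,0,0,0,0,-0.05,0,0,0,0,0,0,0,0,0])

```text
clock: 13.2
position: [0.5596, 0.2079, 0.1373]
ee_rot: [0.0, -0.597, 0.802, 0.001]
contact_force: [-5.5, 0.5, 8.1]
width: 0.0146
```

apply_moves(commands=[0,0,-0.07,0,0,0,0,0,-0.03,0,0,0,0,0,0,0,0,0])

```text
clock: 13.5
position: [0.5595, 0.2079, 0.1392]
ee_rot: [-0.0, -0.597, 0.802, 0.001]
contact_force: [-4.3, 2.8, 3.7]
width: 0.015
```

apply_moves(commands=[0,0,0,0,0,0,0,0,0,0,0,0,0,0,0,0,0,0,0,0,0,0,0,0], jaw=-0.2)

```text
clock: 13.9
position: [0.561, 0.207, 0.1391]
ee_rot: [0.0, -0.597, 0.802, -0.0]
contact_force: [0.4, 0.4, -0.2]
width: 0.0343
```

apply_moves(commands=[0,0,-0.3,0,0,0,0,0,-0.9,0,0,0,0,0,-0.9,0,0,0,0,0,-0.6,0,0,0,0,0,0,0,0,0,0,0,0,0,0,0,0,0,0,0,0,0])

```text
clock: 14.6
position: [0.5596, 0.2071, 0.2189]
ee_rot: [-0.001, -0.597, 0.802, 0.0]
contact_force: [0.1, 0.0, -0.2]
width: 0.034
```

Run:
```python
from h import *
import pickle
D={n:shot(n) for n in("scene","top","wrist")}
pickle.dump(D,open("d5.pkl","wb"))
s,T=pose(); print(s["clock"],s["width"],s["contact_force"]); print(T.round(4))
H=np.array([.5591,.2087,.115]); u,v=proj(D["scene"],H+[0,0,.03]).astype(int)
c=cv2.resize(D["scene"]["frame"][v-50:v+50,u-50:u+50],(400,400),interpolation=cv2.INTER_CUBIC)
save("w5.png",np.hstack([cv2.resize(D["wrist"]["frame"][100:300,210:410],(400,400),interpolation=cv2.INTER_CUBIC),c]))
```

```text
14.75 0.03415674851852782 [ 0.2341598  -0.75507318 -0.56223992]
[[-2.876e-01 -9.577e-01 -2.300e-03  5.598e-01]
 [-9.577e-01  2.876e-01 -7.000e-04  2.071e-01]
 [ 1.300e-03  2.000e-03 -1.000e+00  2.189e-01]
 [ 0.000e+00  0.000e+00  0.000e+00  1.000e+00]]
```

View pics/w5.png

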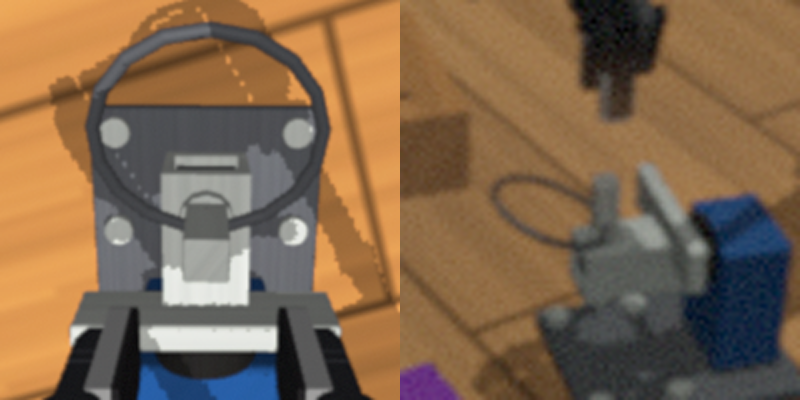

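The pin is seated, released and upright, with the ring still open and its far wire at crop (212,30). I'll move over ring_far with the jaws shut.

apply_moves(commands=[-0.03,-0.8,0,0,0,0,0,-0.8,0,0,0,0,0,-0.77,0,0,0,0,0,0,0,0,0,0,0,0,0,0,0,0,0,0,0,0,0,0], jaw=-1, newtons=30)

```text
clock: 15.35
position: [0.6276, 0.188, 0.2197]
ee_rot: [-0.001, -0.597, 0.802, 0.001]
contact_force: [-0.5, 0.3, -0.0]
width: -0.0002
```

Run:
```python
from h import *
import pickle
D=pickle.load(open("d5.pkl","rb")); d=D["wrist"]
print("post top w", onplane(d,302,230,.163).round(4),onplane(d,325,230,.163).round(4),onplane(d,313,230,.163).round(4))
far=onplane(d,316,114.5,.156); print("far",far.round(4))
s,T=pose(); print(s["position"],"far in tool",(np.linalg.inv(T)@np.append(far,1)).round(4),s["width"])
```

```text
post top w [0.5599 0.2158 0.163 ] [0.5555 0.201  0.163 ] [0.5578 0.2087 0.163 ]
far [0.6287 0.1854 0.156 ]
[0.62758583 0.18799634 0.21971535] far in tool [ 0.0021 -0.0019  0.0637  1.    ] -0.00018044996759390727
```

apply_moves(commands=[0.06,0.04,0,0,0,0,0,0,0.6,0,0,0,0,0,0.6,0,0,0,0,0,0.6,0,0,0,0,0,0.3,0,0,0,0,0,0.2,0,0,0,0,0,0.2,0,0,0,0,0,0,0,0,0])

```text
clock: 16.15
position: [0.6279, 0.1863, 0.1457]
ee_rot: [0.001, -0.597, 0.802, -0.001]
contact_force: [1.8, -0.9, 3.7]
width: 0.0002
```

apply_moves(commands=[0,0,0.2,0,0,0,0,0,0.2,0,0,0,0,0,0,0,0,0])

```text
clock: 16.45
position: [0.6265, 0.1864, 0.1321]
ee_rot: [-0.001, -0.597, 0.802, 0.0]
contact_force: [1.4, -0.3, 1.2]
width: -0.0003
```

apply_moves(commands=[0,0,0.2,0,0,0,0,0,0.2,0,0,0,0,0,0,0,0,0])

```text
clock: 16.75
position: [0.6259, 0.1864, 0.1196]
ee_rot: [-0.001, -0.597, 0.802, 0.001]
contact_force: [-0.4, 0.4, 1.6]
width: 0.0002
```

apply_moves(commands=[0,0.06,0.2,0,0,0,0,0.06,0.2,0,0,0,0,0,0,0,0,0])

```text
clock: 17.05
position: [0.6225, 0.1874, 0.1078]
ee_rot: [-0.001, -0.597, 0.802, 0.001]
contact_force: [0.3, 0.3, 0.8]
width: 0.0
```

apply_moves(commands=[0,0.03,0.2,0,0,0,0,0.03,0.2,0,0,0,0,0,0,0,0,0])

```text
clock: 17.35
position: [0.6208, 0.1879, 0.0958]
ee_rot: [-0.001, -0.597, 0.802, 0.001]
contact_force: [0.1, 0.4, 0.4]
width: -0.0001
```

apply_moves(commands=[0,0,0.2,0,0,0,0,0,0.2,0,0,0,0,0,0.2,0,0,0,0,0,0,0,0,0])

```text
clock: 17.75
position: [0.6212, 0.1877, 0.0778]
ee_rot: [-0.001, -0.597, 0.802, 0.0]
contact_force: [-0.8, 0.1, 0.3]
width: 0.0
```

Run:
```python
from h import *
D={n:shot(n) for n in("scene","wrist")}
s,T=pose(); print(s["clock"],s["position"],s["contact_force"])
H=np.array([.5591,.2087,.115]); u,v=proj(D["scene"],H).astype(int)
c=cv2.resize(D["scene"]["frame"][v-50:v+50,u-50:u+50],(400,400),interpolation=cv2.INTER_CUBIC)
save("w6.png",np.hstack([cv2.resize(D["wrist"]["frame"][100:400,160:460],(400,400),interpolation=cv2.INTER_CUBIC),c]))
```

```text
17.85 [0.62186383 0.18782968 0.07877787] [ 0.89453299 -0.68688539  0.61825633]
```

View pics/w6.png

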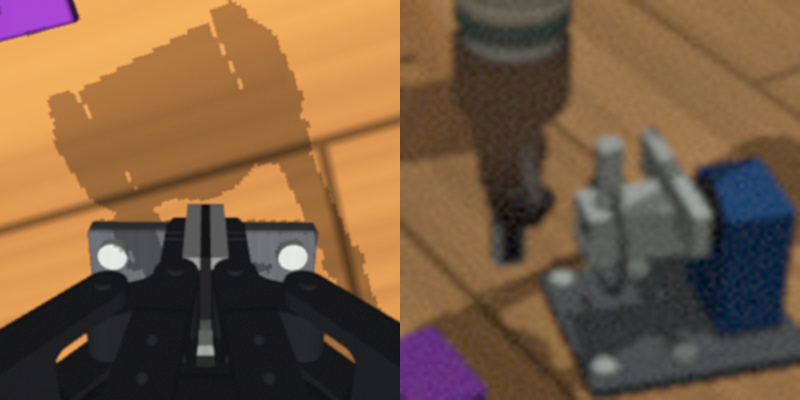

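The ring has left the finger and hangs around the sleeve, in the scene crop near (612,210). I'll back off and verify.

apply_moves(commands=[0,-0.5,0,0,0,0,0,0,-0.9,0,0,0,0,0,-0.9,0,0,0,0,0,-0.9,0,0,0,0,0,-0.9,0,0,0,0,0.5,-0.9,0,0,0,0,0.5,-0.5,0,0,0,0,0,0,0,0,0,0,0,0,0,0,0,0,0,0,0,0,0])

```text
clock: 18.85
position: [0.6071, 0.192, 0.2275]
ee_rot: [-0.001, -0.597, 0.802, 0.0]
contact_force: [0.7, 0.9, 0.1]
width: 0.0001
```

Run:
```python
from h import *
import pickle
D={n:shot(n) for n in("scene","wrist","top")}
pickle.dump(D,open("d6.pkl","wb"))
s,T=pose(); print(s["clock"],s["position"],s["contact_force"])
H=np.array([.5591,.2087,.115]); u,v=proj(D["scene"],H).astype(int); a,b=proj(D["wrist"],H).astype(int); print(a,b,u,v)
c=cv2.resize(D["scene"]["frame"][v-30:v+30,u-30:u+30],(400,400),interpolation=cv2.INTER_CUBIC)
b=min(b,350); save("w7.png",np.hstack([cv2.resize(D["wrist"]["frame"][b-50:b+50,a-50:a+50],(400,400),interpolation=cv2.INTER_CUBIC),c]))
```

```text
19.0 [0.60741853 0.19192864 0.2275686 ] [ 0.16368855 -0.60652946 -0.0668994 ]
311 255 349 216
```

View pics/w7.png

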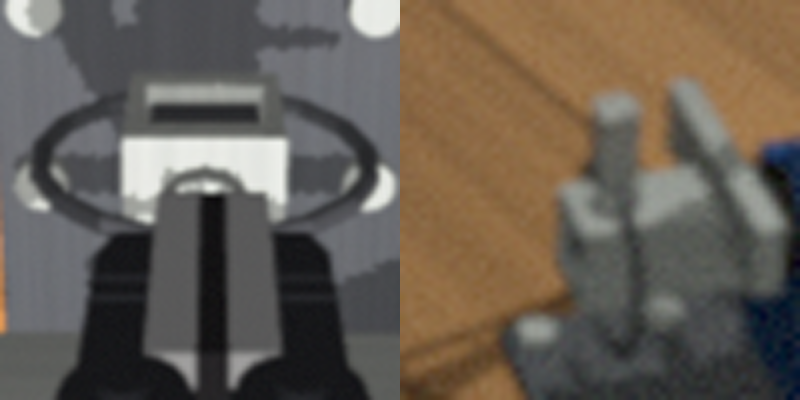

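apply_moves(commands=[0,0.8,0,0,0,0,0,0.86,0.28,0,0,0,0,0,0,0,0,0,0,0,0,0,0,0,0,0,0,0,0,0], jaw=0)

```text
clock: 19.5
position: [0.561, 0.2064, 0.2207]
ee_rot: [0.0, -0.597, 0.802, -0.0]
contact_force: [-0.8, -0.3, 0.5]
width: 0.0426
```

Run:
```python
from h import *
import pickle
d=shot("wrist"); o=pickle.load(open("d5.pkl","rb"))["wrist"]
pickle.dump(d,open("d7.pkl","wb"))
s,T=pose(); print(s["clock"],T[:3,3].round(4),s["width"],o["T"][:3,3].round(4))
save("w8.png",np.hstack([cv2.resize(x["frame"][160:260,260:360],(400,400),interpolation=cv2.INTER_CUBIC) for x in(o,d)]))
```

```text
19.55 [0.5611 0.2063 0.2208] 0.042710375021127116 [0.5596 0.2071 0.2188]
```

View pics/w8.png

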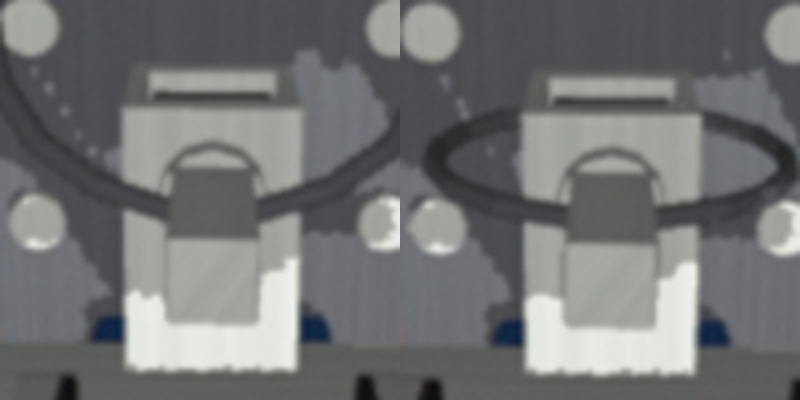

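The left half is before the flip and the right half after. The post, flange and sleeve kept their positions relative to each other to about 0.5 px, so the pin did not lift. The ring now passes around and under the sleeve. Handing in.

```bash
python3 -c "
from rig import manip
s=manip.get_state();print(s['clock'],s['contact_force']);print(manip.sign_off())"
```

```text
19.55 [ 0.34187611 -0.89838743  0.22605373]
the job is handed in; nothing more can be done
None
```

The linch pin is seated in the sleeve on the blue post with its ring snapped shut, and I handed the job in at 19.6 s. No verdict was reported.

- **Insertion:** I took the ringed pin from the block, turned it to match the sleeve and lowered it into the hole. Drag was about 8 N. The force then rose at the sleeve's own stiffness, starting about where the flange should meet the sleeve. I pressed to 18 N measured (about 20 N allowing for the pin's weight), below the 25 N limit, then eased off and let go.
- **Ring:** I pushed the ring's far end down with the closed fingers, using at most about 4 N. It snapped shut by itself, and the last pictures show it around and under the sleeve.
- **Last checks:** Before and after the flip, the pin and sleeve match to about 0.5 px (roughly 0.4 mm), so the flip did not lift the pin. The gripper is open above the pin with wrist force near zero.
- **Not measured or off:** I had no direct reading of the flange gap or the ring angle; both are judged from force and pictures. I did not re-measure the bystanders at the end, but the arm met no unexpected contact. The jaws read 14 to 15 mm on the 16 mm post, a small sensor offset.

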